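# Fit a new water filter cartridge into its clip bracket

## Robot

A 6-joint arm with a two-finger parallel gripper is mounted at the origin on a cart in front of the work surface, level with it; the furniture and walls round the work are solid. World frame = base frame: x ahead of the robot, y to its left, z up, the work surface at z = 0. Lengths are in mm, angles in rad, forces in N, time in s.
With the tool pointing down it reaches from about 350 to 775 mm from the base axis. Payload 7.3 kg.
Tool frame: the origin (TCP) lies at the very end of the fingers, on their centre line; the grasp point (between the pads) lies bot.grip_point_offset behind it (bot.grip_point_offset is the distance from the TCP to the grasp point, in mm); z points along the fingers, y is the line along which they close (so a half turn about z gives the same grasp; the last joint's range is limited). The gripper opens to 92 mm and grips with 3 to 60 N. Pads are 19 mm wide; open, the fingers measure 130 mm over their backs; the gripper's body (75 mm by 190 mm) begins 47 mm behind the grasp point.
Start: joints at [-1.298, 0.342, 1.524, -0, 1.275, -0.146], TCP at [213.523, -479.638, 226.741] pointing down, gripper open.
Joint ranges: [-2.53, 2.53], [-0.77, 2.02], [0.04, 2.7], [-1, 4.14], [0.28, 2.66], [-3.11, 3.11]. Speed limits (rad/s): [2.57, 2.57, 3.14, 3.14, 3.14, 3.14].

## Interface

Orientations are given as [roll, pitch, yaw] about the fixed x, y, z axes, in that order (R = Rz(yaw) Ry(pitch) Rx(roll)).
In Python, from plant import bot gives the robot as it stands. The module is installed in compiled form; this text tells all that it offers.
- The arm moves only by the tool carry_out, never from a script. Its argument "plan" is a list of rows, each an object of numbers: "tx", "ty", "tz": the shift along the world's x, y, z in mm; "rx", "ry", "rz": the turn, a rotation vector about the world's x, y, z in rad. A call has 1 to 12 rows; each row shifts and turns the commanded pose from where the row before left it; what a row does not reach is not made up. A row lasts 1/10 s, in which the tool goes at most 50 mm and 8.59 degrees, less where a joint would pass 70% of its speed; a pose out of reach is approached as far as the arm can. A call with a gripper value outside its range is refused whole. "gripper" is the closure, from 0 (fully open) to 1 (shut), set as the call begins (left out, the last holds). The fingers move at their own pace and stop on an object; the grip force is fixed at half the most. Time passes only in rows, so rows that do not move let the fingers close. It gives the time, the measured TCP pose, the force, the opening and the grip force at its end, in the units of the state.
- bot.get_obs(): the state, without advancing time (a new reading comes with each control period).
- bot.capture(name): name is "scene" or "top" or "wrist"; returns the picture (480x640x3 uint8, red, green, blue); there is no depth.
- bot.camera_model(name): a dict with "camera_matrix" (3x3 intrinsics, pixels), "R" (3x3) and "t" (3): a world point X has camera coordinates R X + t. Camera axes: x right, y down, z forward; pixel columns grow to the right and rows downward; lengths in mm; the calibration is good to about 2 mm. A picture is of the moment at which its call begins: read the wrist's pose just before it. camera_model takes no time and is no camera call; for the wrist camera it gives the pose at the moment of the call.
- bot.close_job(): hands the job in; it is judged then, once.
The state is a dict: "time": time; "joint_positions": joint angles; "dq": joint speeds; "tau": joint torques, N m; "tool_pos": TCP position; "tcp_rot": TCP orientation; "contact_force": force on the tool from outside, world axes, zero at the start; "moment": the same for the moment, N m; "grip_width": finger opening in mm; "finger_force": force on a finger pad.
Only numpy, scipy, OpenCV 4.12 (cv2) and the standard library are available. Lean on these libraries where they do the work, as an engineer would, in place of code of your own. Each camera call takes 0.05 s, during which the arm holds its last target. There are 200 camera calls.

## Task

Fit the new water filter cartridge into its bracket: with the blue inlet stem pointing at the supply block but still short of it, press the cartridge down until it snaps fully home in both spring clips, then push it along in the clips until the stem is all the way into the socket and the blue cap butts against the block. Go slowly and feel for each stop, since the bracket cracks if the cartridge is knocked or pressed against it with more than about 30 N; let go of it there, and do not push the other things about.

Things in the scene. Friction and masses are not known exactly. Their poses are not given: they have to be found in the camera images.
- cartridge_center (a point): Water filter cartridge: white cylinder, diameter 44, length 188 mm between hexagonal end caps (48 mm across flats, 12 mm thick), paper band at its middle, about 0.3 kg. It lies on the worktop on a flat of its caps, axis 24 mm up. This point is on the axis at mid-length, the place to grip it from above. Its x axis points along it to the blue inlet end; z is up as it lies.
- cartridge_inlet (a point): Tip of the cartridge's blue inlet stem (14 mm diameter, 18 mm long, two black O-rings, tapered tip), on the axis, 124 mm from cartridge_center, beyond the blue hexagonal cap.
- cartridge_outlet (a point): End of the cartridge's grey outlet port (24 mm diameter, 10 mm long), on the axis, 116 mm from cartridge_center the other way, beyond the grey hexagonal cap.
- bracket_seat (a point): Bracket fixed to the worktop: grey base plate 262 x 62 mm, top 10 mm up (ribs to 13.5 mm), with two white C-shaped clips and a supply block. This point, 45 mm up on the line of the clips, is where cartridge_center is when fully home. x points along the line to the block, z up. To snap it in, lower it with cartridge_center 17 to 29 mm short of here (x -23 mm best): caps outside the clips, stem clear of the block.
- clip_front (a point): Centre of the clip farther from the block, on the seat line, 58 mm from bracket_seat. White plastic C open upwards, 14 mm wide along x, about 56 mm outside; sprung lips 34 mm apart, flared tops 22 mm above the line, firm saddle below. The cartridge meets the lips with its axis 27 mm above the line; past about 12 mm above it pops down by itself on to the saddle, and the clip then grips it.
- clip_rear (a point): Centre of the other, equal clip, nearer the block, 58 mm from bracket_seat along x. To press the cartridge past both clips' lips takes about 14 N in all, 8 N for one clip alone; pressed off the middle, one end snaps in before the other, and it may go in one end at a time. Seated, it slides along the clips against about 10 N of friction, more if it is pressed down meanwhile.
- socket_mouth (a point): Middle of the 18 mm socket (26 mm deep, chamfered) in the rigid 54 mm square face of the white supply block, on the seat line, 106 mm from bracket_seat along x. The block's body is 40 mm long, its top 72 mm above the worktop; a brass fitting with a blue plug on it reaches 103 mm. The stem goes in until the blue cap meets this face; come up to it at 10 mm/s or less, as a knock counts as force.
- mug: Green and white mug, about 92 x 127 x 93 mm, a bystander; origin at the centre of its underside.
- coffee_jar: Coffee jar with a red lid, 60 mm across, 100 mm high, a bystander at the back; origin at the centre of its underside.
- sugar_jar: Sugar jar with a red lid, 68 mm across, 105 mm high, a bystander at the back; origin at the centre of its underside.
- teaspoon: Teaspoon lying on the worktop, 139 x 30 x 10 mm, a bystander; origin at the centre of its underside.

How it is judged (in metres and radians):
On the way, in this order (a step that is already met when the one before it is completed fails the run):
1. the cartridge has snapped home in both clips, its stem still short of the socket (y of cartridge_inlet in the frame of bracket_seat between -0.003 and 0.003 m and z of cartridge_inlet in the frame of bracket_seat between -0.003 and 0.003 m and y of cartridge_outlet in the frame of bracket_seat between -0.003 and 0.003 m and z of cartridge_outlet in the frame of bracket_seat between -0.003 and 0.003 m and x of cartridge_inlet in the frame of bracket_seat between 0.06 and 0.11 m), for 0.2 s.
2. the stem is fully in the socket, the cartridge still seated in both clips (y of cartridge_inlet in the frame of bracket_seat between -0.003 and 0.003 m and z of cartridge_inlet in the frame of bracket_seat between -0.003 and 0.003 m and y of cartridge_outlet in the frame of bracket_seat between -0.003 and 0.003 m and z of cartridge_outlet in the frame of bracket_seat between -0.003 and 0.003 m and x of cartridge_inlet in the frame of bracket_seat above 0.1225 m), for 0.2 s.
At the end, for the whole second after the job is handed in: Both ends of the cartridge's axis lie within 3 mm of the bracket's seat line, sideways and in height (snapped into both clips), the blue cap is within 1.5 mm of the supply block (inlet tip more than 122.5 mm along the seat line from bracket_seat), and it is at rest and released (all of step 2 and linear speed of cartridge below 0.02 m/s); the robot touches nothing.
It fails at once if the cartridge is forced down on the clips' saddles (contact force between cartridge and saddles above 50 N).
It fails at once if the cartridge is rammed against the supply block (contact force between cartridge and supply_block above 60 N).
It fails at once if the robot strikes or leans on the bracket with more than 20 N (contact force between any of the fingers, the arm and bracket above 20 N).
It fails at once if the mug, the teaspoon or a jar is pushed about (distance of any of mug, coffee_jar, sugar_jar, teaspoon from where it was at the start of the episode above 0.03 m).
It also fails if it takes over 72 s, if anything falls off the work surface, if the arm or the gripper's body presses on something with over 40 N, if the wrist force passes 120 N, or if a joint passes its speed limit or range.

## Working session

There is one attempt and no reset: what is moved stays moved. The work goes in short steps, Python scripts to look and compute and a tool call to move; the robot and the scene stay as the last step left them, time stands still between calls to the robot, and variables do not carry over. Pictures are saved under pics/ and viewed, at most 10 in all, crops included, and the job is handed in when it is done.

Besides the shell and the picture viewer there is one more tool, called after "Emit:" as a command line: name --argument value ..., lists and objects as JSON in quotes. carry_out: Moves the arm, as the interface text tells. Its arguments: {"type":"object","properties":{"plan":{"type":"array"},"gripper":{"type":"number"}},"required":["plan"]}

```bash
mkdir -p pics
python3 - <<'E'
from plant import bot
import cv2,json
o=bot.get_obs();print(o, bot.grip_point_offset)
for n in("scene","top"):
    im=bot.capture(n);cv2.imwrite(f"pics/{n}0.png",im[:,:,::-1]);m=bot.camera_model(n);print(n,{k:v.round(3).tolist() if hasattr(v,'round') else v for k,v in m.items()})
E
```

```text
{'time': 0.0, 'joint_positions': array([-1.29801715e+00,  3.42731327e-01,  1.52501471e+00,  4.20148355e-05,
        1.27538586e+00, -1.46034893e-01]), 'dq': array([-0.0004779 ,  0.00108869, -0.000353  ,  0.00010793, -0.00118865,
        0.0010655 ]), 'tau': array([ 6.98400145e-04, -4.31239271e+01, -2.44222051e+01,  7.17535196e-02,
        5.59863774e-02, -1.15131074e-04]), 'tool_pos': array([ 213.41191552, -479.22846589,  226.04130001]), 'tcp_rot': array([-3.14007564e+00, -2.63733066e-04,  4.18801612e-01]), 'contact_force': array([-0.34787741, -0.64361069, -0.30857611]), 'moment': array([ 0.01990833,  0.01097482, -0.01424401]), 'finger_force': 0.0, 'grip_width': 91.72125115703007} 18.8
scene {'camera_matrix': [[481.412, 0.0, 317.278], [0.0, 481.412, 236.735], [0.0, 0.0, 1.0]], 'R': [[0.679, -0.734, 0.014], [-0.448, -0.43, -0.784], [0.581, 0.527, -0.62]], 't': [-526.215, 217.831, 992.333]}
top {'camera_matrix': [[534.136, 0.0, 316.521], [0.0, 534.136, 243.899], [0.0, 0.0, 1.0]], 'R': [[-0.006, -1.0, -0.007], [-0.986, 0.007, -0.168], [0.168, 0.005, -0.986]], 't': [-161.927, 560.462, 1254.403]}
```

View pics/top0.png

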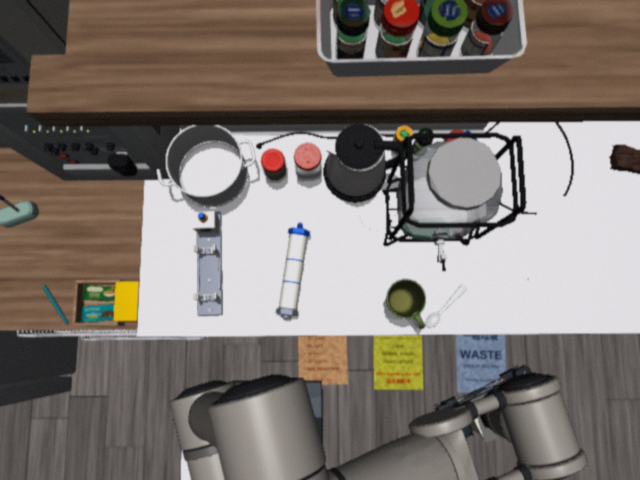

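View pics/scene0.png

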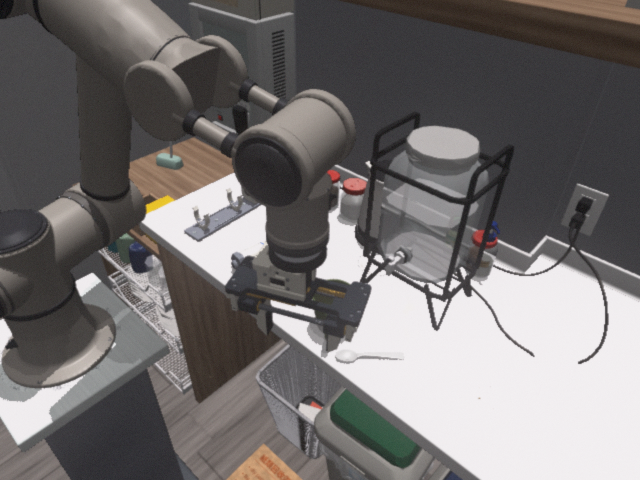

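The top view shows the cartridge from about (299,228), the blue end, to (287,318), the grey end. The bracket spans about (209,215–316), with the supply block at (205,220). The scene view shows the mug and spoon under the arm, and the bracket at the left.

```bash
cat > h.py <<'E'
import numpy as np, cv2
from plant import bot
def ray(m,uv,z):
    K,R,t=(np.array(m[k],float) for k in("camera_matrix","R","t"))
    d=R.T@np.linalg.inv(K)@np.array([*uv,1.]); c=-R.T@t
    return c+d*(z-c[2])/d[2]
def proj(m,X):
    K,R,t=(np.array(m[k],float) for k in("camera_matrix","R","t"))
    p=K@(R@np.array(X,float)+t); return p[:2]/p[2]
E
python3 - <<'E'
from h import *
m=bot.camera_model("top")
for n,uv,z in(("blue",(299,228),24),("grey",(287,317),24),("blocktop",(205,220),72),("clipR",(205,248),60),("clipF",(207,297),60),("baseL",(197,316),10),("baseR",(222,314),10),("mug",(406,298),90)): print(n,ray(m,uv,z).round(0))
w=bot.camera_model("wrist");o=bot.get_obs()
print({k:np.array(v).round(3).tolist() for k,v in w.items()}); c=-np.array(w["R"]).T@w["t"]; print(c,o["tool_pos"],o["tcp_rot"])
E
```

```text
blue [ 604. -122.   24.]
grey [384. -93.  24.]
blocktop [615. 103.  72.]
clipR [549. 103.  60.]
clipF [431.  95.  60.]
baseL [388. 129.  10.]
baseR [393.  68.  10.]
mug [ 424. -372.   90.]
{'camera_matrix': [[405.006, 0.0, 320.443], [0.0, 405.006, 240.875], [0.0, 0.0, 1.0]], 'R': [[0.407, -0.914, -0.002], [-0.874, -0.39, 0.29], [-0.266, -0.116, -0.957]], 't': [-523.378, -37.109, 391.137]}
[ 284.50927972 -447.1795292   383.89459095] [ 213.42587483 -479.26963822  226.14118957] [-3.14028804e+00 -2.24533745e-04  4.18755250e-01]
```

Emit:
carry_out --plan '[{"tx": 9,"ty": 20,"tz": 2,"rz": -0.03},{"tx": 18,"ty": 40,"tz": 2,"rz": -0.04},{"tx": 18,"ty": 40,"tz": 2,"rz": -0.04},{"tx": 18,"ty": 40,"tz": 2,"rz": -0.04},{"tx": 18,"ty": 40,"tz": 2,"rz": -0.04},{"tx": 18,"ty": 40,"tz": 2,"rz": -0.04},{"tx": 18,"ty": 40,"tz": 2,"rz": -0.04},{"tx": 18,"ty": 40,"tz": 2,"rz": -0.04},{"tx": 18,"ty": 40,"tz": 2,"rz": -0.04},{"tx": 18,"ty": 40,"tz": 2,"rz": -0.04},{"tx": 18,"ty": 40,"tz": 2,"rz": -0.04},{"tx": 9,"ty": 20,"tz": 2,"rz": -0.03}]'

```text
invalid input at $.plan[0]: expected keys tx, ty, tz, rx, ry, rz
```

Emit:
carry_out --plan '[{"ty": 20},{"ty": 20},{},{}]'

```text
invalid input at $.plan[0]: expected keys tx, ty, tz, rx, ry, rz
```

Run:
```python
from h import *
import pickle
m=bot.camera_model("wrist");im=bot.capture("wrist");cv2.imwrite("pics/w1.png",im[:,:,::-1]);pickle.dump(m,open("w1.pkl","wb"))
print(bot.get_obs())
```

```text
{'time': 0.15, 'joint_positions': array([-1.29799386e+00,  3.42578706e-01,  1.52473832e+00, -1.64298824e-05,
        1.27535987e+00, -1.46013655e-01]), 'dq': array([ 0.00152579, -0.00267427, -0.00317358,  0.00071357, -0.00038518,
       -0.00033917]), 'tau': array([ 1.12194764e-03, -4.31470799e+01, -2.44355124e+01,  7.17576826e-02,
        5.37370378e-02, -9.01490603e-05]), 'tool_pos': array([ 213.44330741, -479.36181629,  226.21696856]), 'tcp_rot': array([-3.14051767e+00, -1.42206046e-04,  4.18820841e-01]), 'contact_force': array([-0.65005413, -0.58231428,  0.39657927]), 'moment': array([ 0.02519178,  0.02948436, -0.03728271]), 'finger_force': 0.0, 'grip_width': 91.60657265763588}
```

View pics/w1.png

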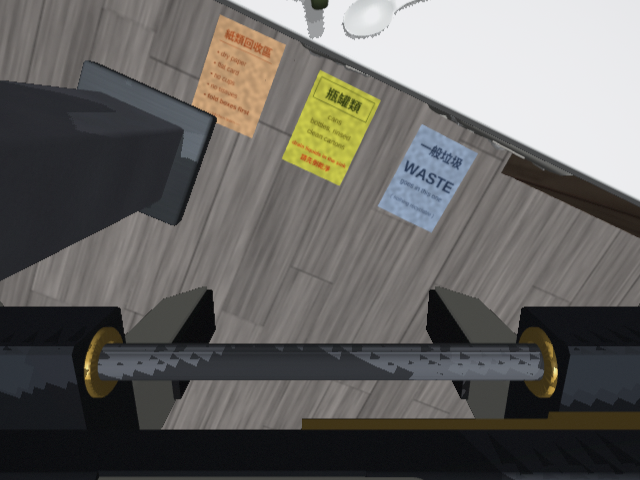

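The arm did not move: every row needs all six keys. This picture shows only the floor and the fingers, around row 290.

Emit:
carry_out --plan '[{"tx": 7,"ty": 20,"tz": 4,"rx": 0,"ry": 0,"rz": -0.03},{"tx": 14,"ty": 40,"tz": 4,"rx": 0,"ry": 0,"rz": -0.04},{"tx": 14,"ty": 40,"tz": 4,"rx": 0,"ry": 0,"rz": -0.04},{"tx": 14,"ty": 40,"tz": 4,"rx": 0,"ry": 0,"rz": -0.04},{"tx": 14,"ty": 40,"tz": 4,"rx": 0,"ry": 0,"rz": -0.04},{"tx": 14,"ty": 40,"tz": 4,"rx": 0,"ry": 0,"rz": -0.04},{"tx": 14,"ty": 40,"tz": 4,"rx": 0,"ry": 0,"rz": -0.04},{"tx": 14,"ty": 40,"tz": 4,"rx": 0,"ry": 0,"rz": -0.04},{"tx": 14,"ty": 40,"tz": 4,"rx": 0,"ry": 0,"rz": -0.04},{"tx": 14,"ty": 40,"tz": 4,"rx": 0,"ry": 0,"rz": -0.04},{"tx": 14,"ty": 40,"tz": 4,"rx": 0,"ry": 0,"rz": -0.04},{"tx": 10,"ty": 40,"tz": 4,"rx": 0,"ry": 0,"rz": -0.03}]'

```text
time: 1.35
tool_pos: [370.8, -17.9, 274.9]
tcp_rot: [3.141, -0.0, -0.043]
contact_force: [0.8, -0.4, -0.6]
grip_width: 91.8
finger_force: 0.0
```

Emit:
carry_out --plan '[{"tx": 0,"ty": 20,"tz": 0,"rx": 0,"ry": 0,"rz": 0},{"tx": 0,"ty": 0,"tz": 0,"rx": 0,"ry": 0,"rz": 0},{"tx": 0,"ty": 0,"tz": 0,"rx": 0,"ry": 0,"rz": 0}]'

```text
time: 1.65
tool_pos: [370.4, 0.3, 274.6]
tcp_rot: [3.141, 0.0, -0.04]
contact_force: [-0.1, -0.4, 0.2]
grip_width: 91.9
finger_force: 0.0
```

Run:
```python
from h import *
import pickle
m=bot.camera_model("wrist");im=bot.capture("wrist");cv2.imwrite("pics/w2.png",im[:,:,::-1]);pickle.dump(m,open("w2.pkl","wb"))
o=bot.get_obs();print(o['time'],o['tool_pos'],o['tcp_rot'],-np.array(m["R"]).T@m["t"])
```

```text
1.7 [ 3.70409808e+02 -2.18714415e-01  2.74605570e+02] [ 3.14107366e+00  3.06778923e-04 -4.11143052e-02] [448.2073133   -2.53361035 432.32668189]
```

View pics/w2.png

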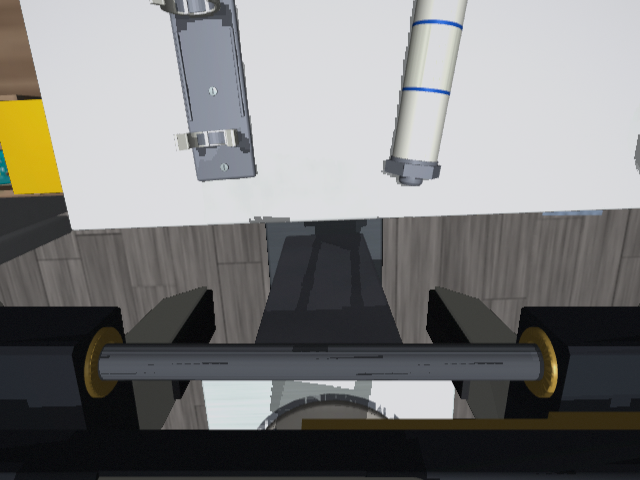

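The wrist view shows the front of the bracket (front clip at 207,140; base end at 222,180) and the grey cartridge cap at (411,170). I need a view from farther forward and higher.

Emit:
carry_out --plan '[{"tx": 14,"ty": 0,"tz": 12,"rx": 0,"ry": 0,"rz": 0},{"tx": 27,"ty": 0,"tz": 25,"rx": 0,"ry": 0,"rz": 0},{"tx": 27,"ty": 0,"tz": 25,"rx": 0,"ry": 0,"rz": 0},{"tx": 27,"ty": 0,"tz": 25,"rx": 0,"ry": 0,"rz": 0},{"tx": 15,"ty": 0,"tz": 13,"rx": 0,"ry": 0,"rz": 0},{"tx": 0,"ty": 0,"tz": 0,"rx": 0,"ry": 0,"rz": 0},{"tx": 0,"ty": 0,"tz": 0,"rx": 0,"ry": 0,"rz": 0}]'

```text
time: 2.4
tool_pos: [480.0, -0.7, 373.8]
tcp_rot: [3.141, 0.002, -0.043]
contact_force: [-0.2, -0.8, -0.8]
grip_width: 91.5
finger_force: 0.0
```

Run:
```python
from h import *
import pickle
m=bot.camera_model("wrist");im=bot.capture("wrist");cv2.imwrite("pics/w3.png",im[:,:,::-1]);pickle.dump(m,open("w3.pkl","wb"))
o=bot.get_obs();print(o['time'],o['tool_pos'],o['tcp_rot'],-np.array(m["R"]).T@m["t"])
cv2.imwrite("pics/w3c.png",cv2.resize(im[0:300,180:480,::-1],(600,600),interpolation=cv2.INTER_CUBIC))
```

```text
2.45 [ 4.79571073e+02 -4.60374270e-01  3.73667795e+02] [-3.14158617e+00  2.31669776e-03 -4.25973294e-02] [558.08554821  -3.89062927 531.40542317]
```

View pics/w3c.png

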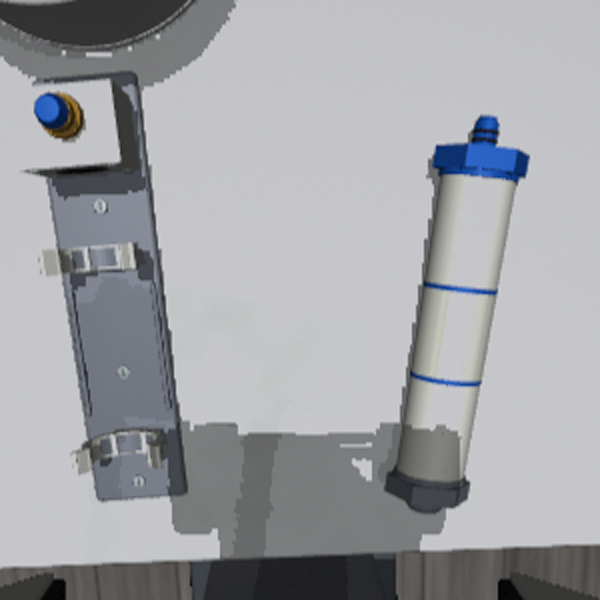

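The crop (2x, offset 180,0) shows:
- Cartridge: blue cap near (482,160), band lines near (460,288) and (445,379), grey cap near (428,490).
- Block: near top edge from (23,172) to (118,162).
- Clips: near (88,258) and (118,450).
- Plate: right edge from (137,72) to (185,494).

Run:
```python
from h import *
import pickle
m=pickle.load(open("w3.pkl","rb"));im=cv2.imread("pics/w3.png");hsv=cv2.cvtColor(im,cv2.COLOR_BGR2HSV)
f=lambda x,y:(180+x/2-.25,y/2-.25)
P=lambda n,x,y,z:print(n,ray(m,f(x,y),z).round(1))
b=cv2.inRange(hsv,(100,90,60),(125,255,255));b[:,:330]=0
n,l,s,c=cv2.connectedComponentsWithStats(b)
L=[]
for i in range(1,n):
    if s[i,4]<15: continue
    ys,xs=np.where(l==i); a=xs.min();e=xs.max()
    pl=np.array([a,ys[xs<=a+1].mean()]);pr=np.array([e,ys[xs>=e-1].mean()])
    X,Y=ray(m,pl,24),ray(m,pr,24);print(s[i],X.round(1),Y.round(1),np.linalg.norm(X-Y).round(1),((X+Y)/2).round(1))
P("blue tip",487,116,24);P("cap bl",437,172,24);P("cap br",522,178,24);P("greyend",424,511,24);P("grey l",386,487,24);P("grey r",469,489,24)
for a in [(96,500),(185,494),(137,72),(160,283),(100,206),(124,372),(139,481)]:P("plate",*a,10)
for a in [(23,172),(118,162),(113,78)]:P("block",*a,72)
for a in [(40,262),(137,255),(75,462),(163,452)]:P("clip67",*a,67)
# plate right edge by gradient of saturation
S=hsv[:,:,1].astype(int);pts=[]
for y in range(95,240):
    x0=int(180+(137+(2*y-72)*48/422)/2);r=S[y,x0-6:x0+7];k=np.argmax(r[:-1]-r[1:]);pts.append(ray(m,(x0-6+k+.5,y),10)[:2])
vx,vy,px,py=cv2.fitLine(np.array(pts,np.float32),cv2.DIST_HUBER,0,.01,.01).ravel();print("edge dir",np.arctan2(vy,vx),px,py)
```

```text
[396  58  49  33 827] [595.4 -93.3  24. ] [ 592.5 -149.3   24. ] 56.1 [ 593.9 -121.3   24. ]
[392 141  37   6  78] [525.8 -89.2  24. ] [ 519.4 -133.2   24. ] 44.4 [ 522.6 -111.2   24. ]
[385 186  35   7  69] [470.8 -80.9  24. ] [ 462.9 -123.8   24. ] 43.6 [ 466.9 -102.4   24. ]
blue tip [ 618.2 -124.3   24. ]
cap bl [589.2 -96.   24. ]
cap br [ 583.7 -145.9   24. ]
greyend [379.1 -90.2  24. ]
grey l [396.8 -65.2  24. ]
grey r [ 393.2 -119.6   24. ]
plate [391.5 129.6  10. ]
plate [393.2  69.   10. ]
plate [652.2  76.9  10. ]
plate [532.3  73.8  10. ]
plate [579.4 106.5  10. ]
plate [477.5 101.9  10. ]
plate [403.7  99.2  10. ]
block [595.6 132.3  72. ]
block [598.4  81.4  72. ]
block [638.7  79.9  72. ]
clip67 [549.2 130.8  67. ]
clip67 [550.7  76.7  67. ]
clip67 [433.9 124.9  67. ]
clip67 [437.9  72.   67. ]
edge dir 0.039438564 509.0673 72.11546
```

The measurements agree with the given sizes:
- **Cartridge:** diameter 44, length 241, centre (495,-107), yaw -0.145.
- **Seat:** about (491.5,102.5), yaw 0.040.

Next I go over the cartridge.

Emit:
carry_out --plan '[{"tx": 1,"ty": -10,"tz": -17,"rx": 0,"ry": 0,"rz": -0.01},{"tx": 2,"ty": -16,"tz": -35,"rx": 0,"ry": 0,"rz": -0.015},{"tx": 2,"ty": -16,"tz": -35,"rx": 0,"ry": 0,"rz": -0.015},{"tx": 2,"ty": -16,"tz": -35,"rx": 0,"ry": 0,"rz": -0.015},{"tx": 2,"ty": -16,"tz": -35,"rx": 0,"ry": 0,"rz": -0.015},{"tx": 2,"ty": -16,"tz": -35,"rx": 0,"ry": 0,"rz": -0.015},{"tx": 2,"ty": -16,"tz": -35,"rx": 0,"ry": 0,"rz": -0.01},{"tx": 2,"ty": 0,"tz": -35,"rx": 0,"ry": 0,"rz": -0.01},{"tx": 0,"ty": 0,"tz": -28,"rx": 0,"ry": 0,"rz": 0},{"tx": 0,"ty": 0,"tz": -14,"rx": 0,"ry": 0,"rz": 0},{"tx": 0,"ty": 0,"tz": 0,"rx": 0,"ry": 0,"rz": 0},{"tx": 0,"ty": 0,"tz": 0,"rx": 0,"ry": 0,"rz": 0}]'

```text
time: 3.65
tool_pos: [494.9, -105.7, 71.0]
tcp_rot: [3.142, 0.001, -0.147]
contact_force: [0.3, 0.3, 0.4]
grip_width: 91.9
finger_force: 0.0
```

Run:
```python
from h import *
import pickle
m=bot.camera_model("wrist");im=bot.capture("wrist");cv2.imwrite("pics/w4.png",im[:,:,::-1]);pickle.dump(m,open("w4.pkl","wb"))
o=bot.get_obs();print(o['time'],o['tool_pos'],o['tcp_rot'],-np.array(m["R"]).T@m["t"])
```

```text
3.7 [ 495.47360906 -105.83498546   71.5912568 ] [ 3.14125858e+00 -9.72972642e-04 -1.46417365e-01] [ 571.96121361 -117.01416108  228.74200851]
```

View pics/w4.png

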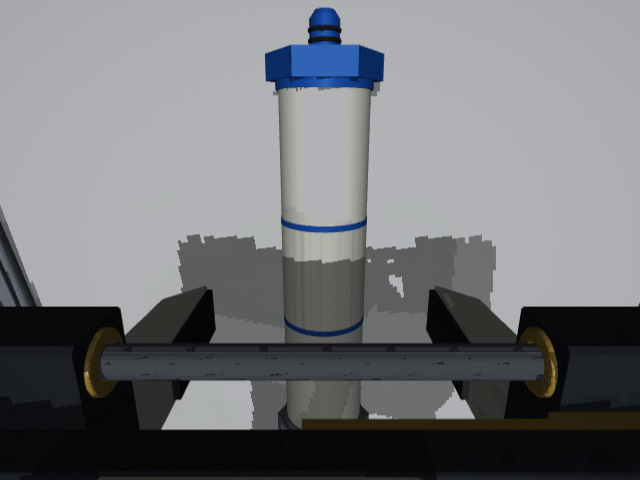

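The cartridge is centred between the fingers: stem tip at (324,10), band lines at (324,228) and (322,331), finger midpoint about column 321.

Run:
```python
from h import *
import pickle
m=pickle.load(open("w4.pkl","rb"))
t=np.array([495.47,-105.83]);u=np.array([np.cos(.1455),-np.sin(.1455)])
for n,p,z in(("tip",(324,9.5),26),("l1",(324.5,230.5),46),("l2",(323,334),46),("l1ends",(324,217.5),24),("l2ends",(323,322),24)):
    X=ray(m,p,z);print(n,X.round(1),((X[:2]-t)@u).round(1),np.cross(u,X[:2]-t).round(1))
```

```text
tip [ 617.3 -125.1   26. ] 123.3 -1.4
l1 [ 521.7 -111.3   46. ] 26.7 -1.6
l2 [ 467.9 -102.8   46. ] -27.8 -1.0
l1ends [ 522.6 -111.4   24. ] 27.6 -1.5
l2ends [ 462.9 -102.1   24. ] -32.8 -1.1<stdin>:6: DeprecationWarning: Arrays of 2-dimensional vectors are deprecated. Use arrays of 3-dimensional vectors instead. (deprecated in NumPy 2.0)
```

Emit:
carry_out --plan '[{"tx": 0,"ty": -1,"tz": -10,"rx": 0,"ry": 0,"rz": 0},{"tx": 0,"ty": 0,"tz": -15,"rx": 0,"ry": 0,"rz": 0},{"tx": 0,"ty": 0,"tz": -15,"rx": 0,"ry": 0,"rz": 0},{"tx": 0,"ty": 0,"tz": -15,"rx": 0,"ry": 0,"rz": 0},{"tx": 0,"ty": 0,"tz": -8,"rx": 0,"ry": 0,"rz": 0},{"tx": 0,"ty": 0,"tz": -2,"rx": 0,"ry": 0,"rz": 0},{"tx": 0,"ty": 0,"tz": 0,"rx": 0,"ry": 0,"rz": 0},{"tx": 0,"ty": 0,"tz": 0,"rx": 0,"ry": 0,"rz": 0}]'

```text
time: 4.5
tool_pos: [496.0, -106.8, 6.4]
tcp_rot: [3.141, -0.001, -0.146]
contact_force: [-0.2, -0.3, 0.5]
grip_width: 91.8
finger_force: 0.0
```

Emit:
carry_out --plan '[{"tx": 0,"ty": 0,"tz": 0,"rx": 0,"ry": 0,"rz": 0},{"tx": 0,"ty": 0,"tz": 0,"rx": 0,"ry": 0,"rz": 0},{"tx": 0,"ty": 0,"tz": 0,"rx": 0,"ry": 0,"rz": 0},{"tx": 0,"ty": 0,"tz": 0,"rx": 0,"ry": 0,"rz": 0},{"tx": 0,"ty": 0,"tz": 0,"rx": 0,"ry": 0,"rz": 0},{"tx": 0,"ty": 0,"tz": 0,"rx": 0,"ry": 0,"rz": 0},{"tx": 0,"ty": 0,"tz": 0,"rx": 0,"ry": 0,"rz": 0},{"tx": 0,"ty": 0,"tz": 0,"rx": 0,"ry": 0,"rz": 0}]' --gripper 1

```text
time: 5.3
tool_pos: [495.5, -106.7, 5.7]
tcp_rot: [3.141, -0.0, -0.146]
contact_force: [1.3, 0.0, 0.7]
grip_width: 43.4
finger_force: 30.0
```

Emit:
carry_out --plan '[{"tx": 0,"ty": 0,"tz": 10,"rx": 0,"ry": 0,"rz": 0},{"tx": 0,"ty": 0,"tz": 25,"rx": 0,"ry": 0,"rz": 0},{"tx": 0,"ty": 0,"tz": 35,"rx": 0,"ry": 0,"rz": 0},{"tx": -2,"ty": 10,"tz": 26,"rx": 0,"ry": 0,"rz": 0.006},{"tx": -4,"ty": 25,"tz": 10,"rx": 0,"ry": 0,"rz": 0.03},{"tx": -4,"ty": 35,"tz": 0,"rx": 0,"ry": 0,"rz": 0.03},{"tx": -4,"ty": 35,"tz": 0,"rx": 0,"ry": 0,"rz": 0.03},{"tx": -4,"ty": 35,"tz": 0,"rx": 0,"ry": 0,"rz": 0.03},{"tx": -4,"ty": 35,"tz": 0,"rx": 0,"ry": 0,"rz": 0.03},{"tx": -4,"ty": 23,"tz": 0,"rx": 0,"ry": 0,"rz": 0.03},{"tx": 0,"ty": 10,"tz": 0,"rx": 0,"ry": 0,"rz": 0},{"tx": 0,"ty": 0,"tz": 0,"rx": 0,"ry": 0,"rz": 0}]'

```text
time: 6.5
tool_pos: [469.4, 102.3, 112.0]
tcp_rot: [3.141, -0.0, 0.041]
contact_force: [0.2, 0.9, -2.7]
grip_width: 43.1
finger_force: 30.0
```

Emit:
carry_out --plan '[{"tx": 0,"ty": 0,"tz": 0,"rx": 0,"ry": 0,"rz": 0},{"tx": 0,"ty": 0,"tz": 0,"rx": 0,"ry": 0,"rz": 0}]'

```text
time: 6.7
tool_pos: [469.7, 100.4, 111.8]
tcp_rot: [3.141, 0.0, 0.038]
contact_force: [0.7, 1.2, -2.3]
grip_width: 43.5
finger_force: 30.0
```

Run:
```python
from h import *
import pickle
m=bot.camera_model("wrist");im=bot.capture("wrist");cv2.imwrite("pics/w5.png",im[:,:,::-1]);pickle.dump(m,open("w5.pkl","wb"))
o=bot.get_obs();print(o['time'],o['tool_pos'],o['tcp_rot'],o['contact_force'],o['moment'])
```

```text
6.75 [469.73933671 100.31514484 111.754604  ] [3.14130807e+00 5.95698110e-05 3.80791119e-02] [-0.22734304 -0.83082373 -3.09568101] [-0.00285343 -0.00310994 -0.03859823]
```

View pics/w5.png

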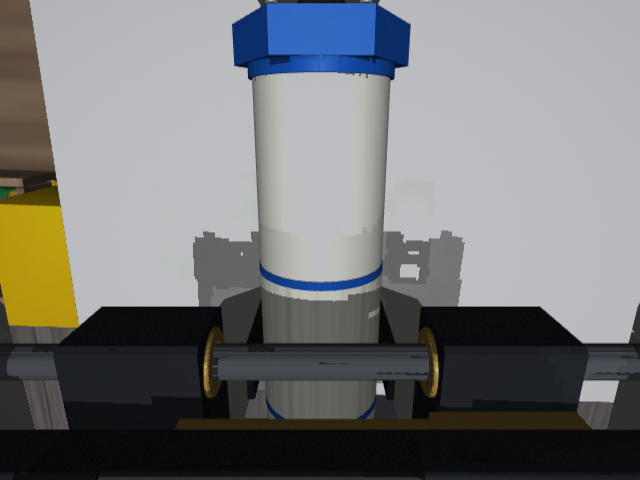

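The cartridge hangs level over the bracket and hides it completely, which is what alignment predicts. The blue cap is at (321,40). I lower it to just above the lips.

Emit:
carry_out --plan '[{"tx": 0,"ty": 1,"tz": -6,"rx": 0,"ry": 0,"rz": 0.002},{"tx": 0,"ty": 0,"tz": -10,"rx": 0,"ry": 0,"rz": 0},{"tx": 0,"ty": 0,"tz": -10,"rx": 0,"ry": 0,"rz": 0},{"tx": 0,"ty": 0,"tz": -10,"rx": 0,"ry": 0,"rz": 0},{"tx": 0,"ty": 0,"tz": -10,"rx": 0,"ry": 0,"rz": 0},{"tx": 0,"ty": 0,"tz": -5,"rx": 0,"ry": 0,"rz": 0},{"tx": 0,"ty": 0,"tz": 0,"rx": 0,"ry": 0,"rz": 0},{"tx": 0,"ty": 0,"tz": 0,"rx": 0,"ry": 0,"rz": 0}]'

```text
time: 7.55
tool_pos: [469.7, 102.4, 60.7]
tcp_rot: [3.142, -0.0, 0.042]
contact_force: [0.1, 0.1, -2.2]
grip_width: 43.2
finger_force: 30.0
```

Run:
```python
from h import *
import pickle
m=bot.camera_model("scene");im=bot.capture("scene");cv2.imwrite("pics/s6.png",cv2.resize(im[140:290,140:340,::-1],(800,600),interpolation=cv2.INTER_CUBIC))
o=bot.get_obs();print(o['time'],o['tool_pos'],o['tcp_rot'],o['contact_force'],o['moment'])
```

```text
7.6 [469.85842441 102.40657793  61.01332161] [ 3.14151317e+00 -7.05338722e-04  4.18217602e-02] [ 0.15475096  0.35818158 -2.56168091] [0.04177252 0.02462636 0.00795204]
```

View pics/s6.png

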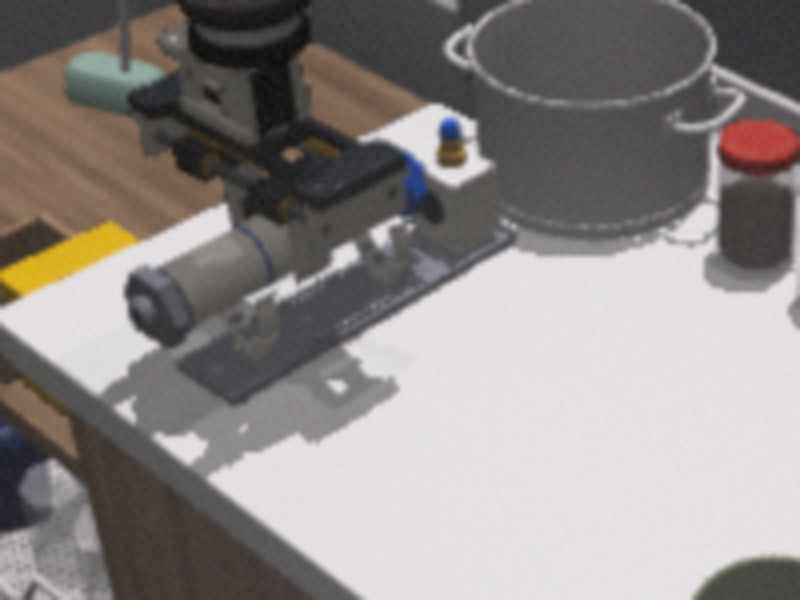

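The cartridge sits above both clips, with the grey cap in front of the front clip and the blue cap short of the block. I descend gently.

Emit:
carry_out --plan '[{"tx": 0,"ty": -0.7,"tz": -2,"rx": 0,"ry": 0,"rz": 0},{"tx": 0,"ty": 0,"tz": -2,"rx": 0,"ry": 0,"rz": 0},{"tx": 0,"ty": 0,"tz": -2,"rx": 0,"ry": 0,"rz": 0},{"tx": 0,"ty": 0,"tz": -1,"rx": 0,"ry": 0,"rz": 0},{"tx": 0,"ty": 0,"tz": -1,"rx": 0,"ry": 0,"rz": 0},{"tx": 0,"ty": 0,"tz": 0,"rx": 0,"ry": 0,"rz": 0},{"tx": 0,"ty": 0,"tz": 0,"rx": 0,"ry": 0,"rz": 0}]'

```text
time: 8.3
tool_pos: [470.0, 101.5, 53.2]
tcp_rot: [3.141, -0.001, 0.042]
contact_force: [0.6, -2.7, 4.1]
grip_width: 43.3
finger_force: 30.0
```

Emit:
carry_out --plan '[{"tx": 0,"ty": 0,"tz": -1,"rx": 0,"ry": 0,"rz": 0},{"tx": 0,"ty": 0,"tz": -1,"rx": 0,"ry": 0,"rz": 0},{"tx": 0,"ty": 0,"tz": -1,"rx": 0,"ry": 0,"rz": 0},{"tx": 0,"ty": 0,"tz": -1,"rx": 0,"ry": 0,"rz": 0},{"tx": 0,"ty": 0,"tz": 0,"rx": 0,"ry": 0,"rz": 0},{"tx": 0,"ty": 0,"tz": 0,"rx": 0,"ry": 0,"rz": 0}]'

```text
time: 8.9
tool_pos: [470.7, 101.6, 49.8]
tcp_rot: [3.141, -0.003, 0.042]
contact_force: [-0.4, -2.3, 9.8]
grip_width: 43.5
finger_force: 30.0
```

Emit:
carry_out --plan '[{"tx": 0,"ty": -0.6,"tz": -1,"rx": 0,"ry": 0,"rz": 0},{"tx": 0,"ty": 0,"tz": -1,"rx": 0,"ry": 0,"rz": 0},{"tx": 0,"ty": 0,"tz": -1,"rx": 0,"ry": 0,"rz": 0},{"tx": 0,"ty": 0,"tz": -1,"rx": 0,"ry": 0,"rz": 0},{"tx": 0,"ty": 0,"tz": 0,"rx": 0,"ry": 0,"rz": 0}]'

```text
time: 9.4
tool_pos: [471.0, 101.3, 46.1]
tcp_rot: [-3.141, -0.004, 0.042]
contact_force: [-0.4, -0.9, 11.2]
grip_width: 43.4
finger_force: 30.0
```

Emit:
carry_out --plan '[{"tx": 0,"ty": 0,"tz": -1,"rx": 0,"ry": 0,"rz": 0},{"tx": 0,"ty": 0,"tz": -1,"rx": 0,"ry": 0,"rz": 0},{"tx": 0,"ty": 0,"tz": -1,"rx": 0,"ry": 0,"rz": 0},{"tx": 0,"ty": 0,"tz": -1,"rx": 0,"ry": 0,"rz": 0},{"tx": 0,"ty": 0,"tz": 0,"rx": 0,"ry": 0,"rz": 0}]'

```text
time: 9.9
tool_pos: [470.9, 101.3, 41.5]
tcp_rot: [-3.142, -0.003, 0.042]
contact_force: [1.5, -0.7, 5.1]
grip_width: 43.2
finger_force: 30.0
```

Emit:
carry_out --plan '[{"tx": 0,"ty": 0,"tz": -1,"rx": 0,"ry": 0,"rz": 0},{"tx": 0,"ty": 0,"tz": -1,"rx": 0,"ry": 0,"rz": 0},{"tx": 0,"ty": 0,"tz": -1,"rx": 0,"ry": 0,"rz": 0},{"tx": 0,"ty": 0,"tz": -1,"rx": 0,"ry": 0,"rz": 0},{"tx": 0,"ty": 0,"tz": -1,"rx": 0,"ry": 0,"rz": 0},{"tx": 0,"ty": 0,"tz": 0,"rx": 0,"ry": 0,"rz": 0}]'

```text
time: 10.5
tool_pos: [469.3, 101.1, 35.1]
tcp_rot: [3.142, 0.001, 0.042]
contact_force: [2.4, -0.3, -5.1]
grip_width: 43.1
finger_force: 30.0
```

Emit:
carry_out --plan '[{"tx": 0,"ty": 0,"tz": -1,"rx": 0,"ry": 0,"rz": 0},{"tx": 0,"ty": 0,"tz": -1,"rx": 0,"ry": 0,"rz": 0},{"tx": 0,"ty": 0,"tz": -1,"rx": 0,"ry": 0,"rz": 0},{"tx": 0,"ty": 0,"tz": -1,"rx": 0,"ry": 0,"rz": 0},{"tx": 0,"ty": 0,"tz": 0,"rx": 0,"ry": 0,"rz": 0}]'

```text
time: 11.0
tool_pos: [470.0, 101.1, 33.1]
tcp_rot: [3.142, -0.002, 0.042]
contact_force: [-1.3, 0.2, 13.8]
grip_width: 43.1
finger_force: 30.0
```

Force has risen at TCP z 33, where I expected home at 27. I compare the cartridge's pose in the grip with the w5 picture to check for slip.

```bash
cat > slip.py <<'E'
from h import *
def meas(im):
    hsv=cv2.cvtColor(im,cv2.COLOR_BGR2HSV);b=cv2.inRange(hsv,(100,90,60),(125,255,255));b[:,:200]=0;b[:,450:]=0
    n,l,s,c=cv2.connectedComponentsWithStats(b)
    for i in range(1,n):
        if s[i,4]<60: continue
        ys,xs=np.where(l==i);a,e=xs.min(),xs.max()
        print(s[i],"ends rows",ys[xs<=a+1].mean().round(1),ys[xs>=e-1].mean().round(1),"mid row",ys[abs(xs-(a+e)/2)<3].mean().round(1))
if __name__=="__main__":
    print("w5");meas(cv2.imread("pics/w5.png"))
    im=bot.capture("wrist")[:,:,::-1].copy();import time;cv2.imwrite(f"pics/w_{bot.get_obs()['time']:.2f}.png",im);print("now");meas(im)
    o=bot.get_obs();print(o['time'],o['tool_pos'],o['contact_force'],o['moment'])
E
python3 slip.py
```

```text
w5
[  232     3   179    75 11376] ends rows 34.0 32.3 mid row 37.0
[ 259  263  123   28 1044] ends rows 266.2 268.5 mid row 286.0
[267 406  16  12  65] ends rows 407.0 416.7 mid row 413.6
now
[  217     0   210    89 15447] ends rows 20.0 18.6 mid row 43.5
[ 257  268  128   42 1012] ends rows 274.0 274.9 mid row 305.5
[269 399  21  20  79] ends rows 400.0 417.5 mid row 412.8
[353 403  17  15  69] ends rows 417.0 404.6 mid row 413.2
11.05 [470.04439611 101.15745641  33.122854  ] [-1.51324392 -0.1238806  13.82125501] [-0.04466524  0.2344967  -0.01294235]
```

The blue end has pitched up about 0.2 rad in the grip. The front end has snapped in and the rear is still at its lips, so I keep pressing gently.

Emit:
carry_out --plan '[{"tx": 0,"ty": 0,"tz": -0.5,"rx": 0,"ry": 0,"rz": 0},{"tx": 0,"ty": 0,"tz": -0.5,"rx": 0,"ry": 0,"rz": 0},{"tx": 0,"ty": 0,"tz": 0,"rx": 0,"ry": 0,"rz": 0}]'

```text
time: 11.35
tool_pos: [470.3, 101.2, 32.7]
tcp_rot: [3.142, -0.003, 0.042]
contact_force: [-1.8, -1.2, 19.8]
grip_width: 43.1
finger_force: 30.0
```

```bash
python3 slip.py | sed -n '/now/,$p'
```

```text
now
[  218     0   208    87 15218] ends rows 20.4 18.8 mid row 43.0
[ 257  267  128   42 1023] ends rows 273.4 273.8 mid row 304.5
[270 399  18  19  75] ends rows 401.5 416.7 mid row 412.5
[354 400  17  18  70] ends rows 416.7 402.0 mid row 413.0
11.4 [470.32281992 101.16173789  32.70148121] [-2.10525221  0.46874271 19.5230357 ] [-0.02692283  0.4695436   0.02552475]
```

Emit:
carry_out --plan '[{"tx": 0,"ty": 0,"tz": 0.3,"rx": 0,"ry": 0.02,"rz": 0},{"tx": 0,"ty": 0,"tz": 0,"rx": 0,"ry": 0.02,"rz": 0},{"tx": 0,"ty": 0,"tz": 0,"rx": 0,"ry": 0.02,"rz": 0},{"tx": 0,"ty": 0,"tz": 0,"rx": 0,"ry": 0.02,"rz": 0},{"tx": 0,"ty": 0,"tz": 0,"rx": 0,"ry": 0,"rz": 0}]'

```text
time: 11.9
tool_pos: [469.1, 101.1, 32.0]
tcp_rot: [-3.138, 0.081, 0.042]
contact_force: [-4.2, 0.4, 12.8]
grip_width: 43.2
finger_force: 30.0
```

```bash
python3 slip.py | sed -n '/now/,$p'
```

```text
now
[  211     0   221    99 17355] ends rows 17.6 18.5 mid row 48.5
[257 273 129  44 981] ends rows 280.9 277.8 mid row 312.5
[268 391  24  28  98] ends rows 394.4 417.7 mid row 411.3
[350 392  24  27  96] ends rows 417.7 393.8 mid row 411.3
11.95 [469.15544158 101.12045896  31.94523828] [-1.90132456 -0.20550666 11.38830419] [-0.01291074  0.30210699 -0.00204629]
```

Rotation only slips in the pads. I will regrip about 45 mm nearer the blue end and press there, next to the rear clip.

Emit:
carry_out --plan '[{"tx": 0,"ty": 0,"tz": 0.4,"rx": 0,"ry": -0.02,"rz": 0},{"tx": 0,"ty": 0,"tz": 0.3,"rx": 0,"ry": -0.02,"rz": 0},{"tx": 0,"ty": 0,"tz": 0,"rx": 0,"ry": -0.02,"rz": 0},{"tx": 0,"ty": 0,"tz": 0,"rx": 0,"ry": -0.02,"rz": 0},{"tx": 0,"ty": 0,"tz": 0,"rx": 0,"ry": 0,"rz": 0}]'

```text
time: 12.45
tool_pos: [469.7, 101.1, 32.1]
tcp_rot: [3.141, -0.002, 0.042]
contact_force: [2.8, -1.0, 3.7]
grip_width: 43.3
finger_force: 30.0
```

Emit:
carry_out --plan '[{"tx": 0,"ty": 0,"tz": 0,"rx": 0,"ry": 0,"rz": 0},{"tx": 0,"ty": 0,"tz": 0,"rx": 0,"ry": 0,"rz": 0},{"tx": 0,"ty": 0,"tz": 0,"rx": 0,"ry": 0,"rz": 0},{"tx": 0,"ty": 0,"tz": 0,"rx": 0,"ry": 0,"rz": 0},{"tx": 0,"ty": 0,"tz": 0,"rx": 0,"ry": 0,"rz": 0},{"tx": 0,"ty": 0,"tz": 0,"rx": 0,"ry": 0,"rz": 0}]' --gripper 0.1

```text
time: 13.05
tool_pos: [469.4, 101.0, 31.6]
tcp_rot: [3.141, 0.0, 0.042]
contact_force: [0.1, -0.5, 0.2]
grip_width: 82.0
finger_force: 0.0
```

```bash
python3 slip.py | sed -n '/now/,$p'
```

```text
now
[  218     0   207    84 15105] ends rows 19.1 19.0 mid row 41.5
[ 257  267  128   41 1024] ends rows 273.9 272.9 mid row 303.5
[271 403  16  15  63] ends rows 405.5 417.0 mid row 413.6
13.1 [469.44148058 101.05262925  31.6685488 ] [ 0.33239412 -0.1819519   0.38582531] [ 0.08981745 -0.0133448  -0.01335249]
```

Emit:
carry_out --plan '[{"tx": 5,"ty": 0.2,"tz": 4,"rx": 0,"ry": 0,"rz": 0},{"tx": 10,"ty": 0.4,"tz": 4,"rx": 0,"ry": 0,"rz": 0},{"tx": 10,"ty": 0.4,"tz": 0,"rx": 0,"ry": 0,"rz": 0},{"tx": 10,"ty": 0.4,"tz": 0,"rx": 0,"ry": 0,"rz": 0},{"tx": 8,"ty": 0.3,"tz": 0,"rx": 0,"ry": 0,"rz": 0},{"tx": 2,"ty": 0.1,"tz": 0,"rx": 0,"ry": 0,"rz": 0},{"tx": 0,"ty": 0,"tz": 0,"rx": 0,"ry": 0,"rz": 0},{"tx": 0,"ty": 0,"tz": 0,"rx": 0,"ry": 0,"rz": 0}]'

```text
time: 13.9
tool_pos: [514.0, 102.8, 39.5]
tcp_rot: [3.141, 0.001, 0.042]
contact_force: [0.5, 0.1, -0.2]
grip_width: 82.5
finger_force: 0.0
```

Emit:
carry_out --plan '[{"tx": 0,"ty": 0,"tz": 0,"rx": 0,"ry": 0,"rz": 0},{"tx": 0,"ty": 0,"tz": 0,"rx": 0,"ry": 0,"rz": 0},{"tx": 0,"ty": 0,"tz": 0,"rx": 0,"ry": 0,"rz": 0},{"tx": 0,"ty": 0,"tz": 0,"rx": 0,"ry": 0,"rz": 0},{"tx": 0,"ty": 0,"tz": 0,"rx": 0,"ry": 0,"rz": 0},{"tx": 0,"ty": 0,"tz": 0,"rx": 0,"ry": 0,"rz": 0},{"tx": 0,"ty": 0,"tz": 0,"rx": 0,"ry": 0,"rz": 0}]' --gripper 1

```text
time: 14.6
tool_pos: [514.5, 102.9, 39.8]
tcp_rot: [3.142, 0.0, 0.042]
contact_force: [0.2, -0.2, 0.3]
grip_width: 43.3
finger_force: 30.0
```

Emit:
carry_out --plan '[{"tx": 0,"ty": 0,"tz": -1,"rx": 0,"ry": 0,"rz": 0},{"tx": 0,"ty": 0,"tz": -1,"rx": 0,"ry": 0,"rz": 0},{"tx": 0,"ty": 0,"tz": 0,"rx": 0,"ry": 0,"rz": 0}]'

```text
time: 14.9
tool_pos: [515.0, 102.9, 38.6]
tcp_rot: [3.142, -0.001, 0.042]
contact_force: [-1.9, -0.3, 7.5]
grip_width: 43.4
finger_force: 30.0
```

Emit:
carry_out --plan '[{"tx": 0,"ty": 0,"tz": -1,"rx": 0,"ry": 0,"rz": 0},{"tx": 0,"ty": 0,"tz": -1,"rx": 0,"ry": 0,"rz": 0},{"tx": 0,"ty": 0,"tz": 0,"rx": 0,"ry": 0,"rz": 0}]'

```text
time: 15.2
tool_pos: [515.6, 102.9, 37.0]
tcp_rot: [3.142, -0.003, 0.042]
contact_force: [-0.3, -0.7, 8.2]
grip_width: 43.7
finger_force: 30.0
```

Emit:
carry_out --plan '[{"tx": 0,"ty": 0,"tz": -1,"rx": 0,"ry": 0,"rz": 0},{"tx": 0,"ty": 0,"tz": -1,"rx": 0,"ry": 0,"rz": 0},{"tx": 0,"ty": 0,"tz": 0,"rx": 0,"ry": 0,"rz": 0}]'

```text
time: 15.5
tool_pos: [516.1, 103.0, 35.1]
tcp_rot: [3.142, -0.004, 0.042]
contact_force: [1.9, -0.3, 6.5]
grip_width: 43.6
finger_force: 30.0
```

Emit:
carry_out --plan '[{"tx": 0,"ty": 0,"tz": -1,"rx": 0,"ry": 0,"rz": 0},{"tx": 0,"ty": 0,"tz": -1,"rx": 0,"ry": 0,"rz": 0},{"tx": 0,"ty": 0,"tz": 0,"rx": 0,"ry": 0,"rz": 0}]'

```text
time: 15.8
tool_pos: [516.3, 102.9, 32.9]
tcp_rot: [3.142, -0.004, 0.042]
contact_force: [2.6, 0.8, 4.8]
grip_width: 43.6
finger_force: 30.0
```

Emit:
carry_out --plan '[{"tx": 0,"ty": 0,"tz": -1,"rx": 0,"ry": 0,"rz": 0},{"tx": 0,"ty": 0,"tz": -1,"rx": 0,"ry": 0,"rz": 0},{"tx": 0,"ty": 0,"tz": 0,"rx": 0,"ry": 0,"rz": 0}]'

```text
time: 16.1
tool_pos: [516.2, 102.9, 30.6]
tcp_rot: [3.142, -0.004, 0.042]
contact_force: [5.1, 0.5, 3.6]
grip_width: 43.2
finger_force: 30.0
```

```bash
python3 slip.py | sed -n '/now/,$p'
```

```text
now
[288   0  68  21 927] ends rows 0.0 0.3 mid row 9.7
[ 300  116   43   27 1059] ends rows 132.5 132.5 mid row 129.0
[300 147  43  11 368] ends rows 150.7 150.5 mid row 153.0
[  238   161   166    81 11033] ends rows 180.2 183.7 mid row 201.8
[265 380 111  33 755] ends rows 382.3 382.5 mid row 409.0
16.15 [516.21328857 102.92944628  30.53082236] [4.40196034 0.45523864 3.72152673] [ 0.04545176 -0.46400312 -0.03844446]
```

Emit:
carry_out --plan '[{"tx": 0.3,"ty": 0,"tz": -1,"rx": 0,"ry": 0,"rz": 0},{"tx": 0,"ty": 0,"tz": -1,"rx": 0,"ry": 0,"rz": 0},{"tx": 0,"ty": 0,"tz": 0,"rx": 0,"ry": 0,"rz": 0}]'

```text
time: 16.45
tool_pos: [515.2, 102.9, 27.4]
tcp_rot: [3.142, -0.001, 0.042]
contact_force: [5.2, 0.6, -0.3]
grip_width: 43.3
finger_force: 30.0
```

Emit:
carry_out --plan '[{"tx": 0.2,"ty": 0,"tz": -1,"rx": 0,"ry": 0,"rz": 0},{"tx": 0,"ty": 0,"tz": 0,"rx": 0,"ry": 0,"rz": 0},{"tx": 0,"ty": 0,"tz": 0,"rx": 0,"ry": 0,"rz": 0}]'

```text
time: 16.75
tool_pos: [514.9, 102.9, 26.3]
tcp_rot: [3.142, 0.0, 0.042]
contact_force: [5.4, 1.5, -2.1]
grip_width: 43.6
finger_force: 30.0
```

```bash
python3 slip.py | sed -n '/now/,$p'
```

```text
now
[298   0  48   9 268] ends rows 0.3 0.3 mid row 3.8
[300 115  43  26 993] ends rows 131.7 131.3 mid row 127.5
[300 146  42   9 349] ends rows 149.4 149.1 mid row 150.2
[  240   160   163    76 10120] ends rows 182.1 180.2 mid row 198.0
[265 380 112  32 795] ends rows 382.5 382.3 mid row 408.0
16.8 [514.91220203 102.85849192  26.23839987] [ 4.95198622  0.93849018 -2.72557152] [ 0.12517611 -0.60613238  0.0115705 ]
```

Emit:
carry_out --plan '[{"tx": 0,"ty": 0,"tz": -1,"rx": 0,"ry": 0,"rz": 0},{"tx": 0,"ty": 0,"tz": 0,"rx": 0,"ry": 0,"rz": 0},{"tx": 0,"ty": 0,"tz": 0,"rx": 0,"ry": 0,"rz": 0}]'

```text
time: 17.1
tool_pos: [514.9, 102.9, 25.8]
tcp_rot: [3.141, 0.0, 0.042]
contact_force: [2.7, 0.2, 2.5]
grip_width: 43.4
finger_force: 30.0
```

Emit:
carry_out --plan '[{"tx": 0,"ty": 0,"tz": -1,"rx": 0,"ry": 0,"rz": 0},{"tx": 0,"ty": 0,"tz": 0,"rx": 0,"ry": 0,"rz": 0},{"tx": 0,"ty": 0,"tz": 0,"rx": 0,"ry": 0,"rz": 0}]'

```text
time: 17.4
tool_pos: [514.9, 102.9, 25.7]
tcp_rot: [3.141, -0.0, 0.042]
contact_force: [0.3, 1.2, 12.1]
grip_width: 43.6
finger_force: 30.0
```

```bash
python3 slip.py | sed -n '/now/,$p'
python3 - <<'E'
from h import *
im=bot.capture("scene");cv2.imwrite("pics/s7.png",cv2.resize(im[140:290,140:340,::-1],(800,600),interpolation=cv2.INTER_CUBIC))
E
```

```text
now
[299   0  46   8 229] ends rows 0.3 0.3 mid row 3.5
[300 115  43  26 985] ends rows 130.9 131.3 mid row 127.5
[300 146  42   9 352] ends rows 149.4 149.1 mid row 150.0
[ 240  160  163   75 9991] ends rows 181.4 180.1 mid row 197.5
[265 380 112  32 805] ends rows 382.9 382.4 mid row 408.0
17.45 [514.9295146  102.8657628   25.69157952] [ 0.39262793 -0.25515314 11.82495976] [ 0.06777807  0.21109641 -0.04951158]
```

View pics/s7.png

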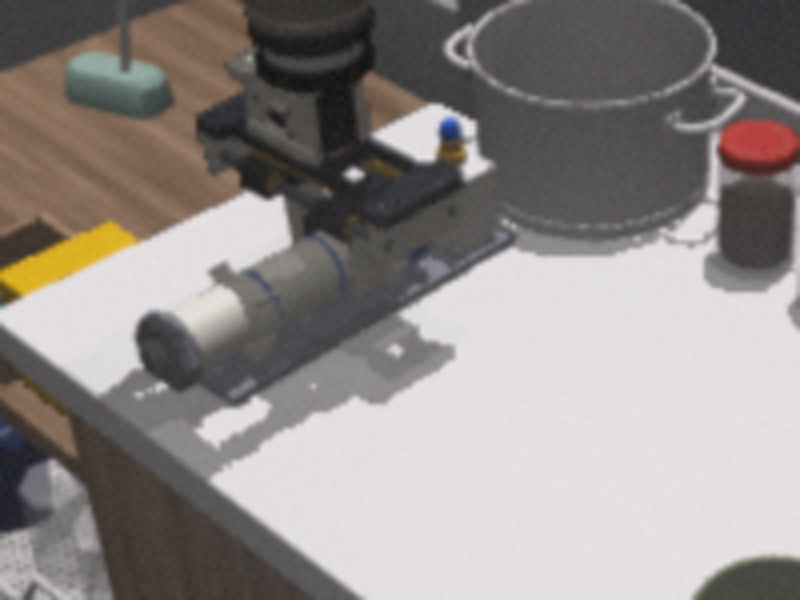

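The cartridge looks level in both clips, with the grey cap at (170,350) outside the front clip. The force stepped up sharply at z 25.7, which is the saddle. I check the tip position and pitch.

Run:
```python
from h import *
m=bot.camera_model("wrist");u=np.array([np.cos(.041),np.sin(.041)]);s=np.array([491.5,102.5])
for n,p,z in(("tip",(321,115),45),("capw L",(240,181),45),("capw R",(402,180),45),("line1 L",(265,382.5),46),("line1 R",(376,382.4),46)):
    X=ray(m,p,z);d=X[:2]-s;print(n,X.round(1),"along",(d@u).round(1),"side",(u[0]*d[1]-u[1]*d[0]).round(1))
```

```text
tip [593.6 106.4  45. ] along 102.2 side -0.3
capw L [570.9 133.2  45. ] along 80.6 side 27.4
capw R [573.6  77.9  45. ] along 81.0 side -28.0
line1 L [491.3 124.3  46. ] along 0.7 side 21.8
line1 R [493.3  80.3  46. ] along 0.9 side -22.2
```

Emit:
carry_out --plan '[{"tx": 0,"ty": 0,"tz": 0.4,"rx": 0,"ry": 0,"rz": 0},{"tx": 0,"ty": 0,"tz": 0.4,"rx": 0,"ry": 0,"rz": 0},{"tx": 0,"ty": 0,"tz": 0,"rx": 0,"ry": 0,"rz": 0}]'

```text
time: 17.8
tool_pos: [514.9, 102.9, 25.8]
tcp_rot: [3.142, 0.0, 0.042]
contact_force: [1.8, 0.5, 6.6]
grip_width: 43.2
finger_force: 30.0
```

Diameters of 55 and 44 at z 45 confirm that both are at seat height. The tip is at 102, which leaves about 22 mm to go. I start sliding.

Emit:
carry_out --plan '[{"tx": 0.5,"ty": 0.02,"tz": 0.3,"rx": 0,"ry": 0,"rz": 0},{"tx": 0.8,"ty": 0.03,"tz": 0,"rx": 0,"ry": 0,"rz": 0},{"tx": 0.8,"ty": 0.03,"tz": 0,"rx": 0,"ry": 0,"rz": 0},{"tx": 0.8,"ty": 0.03,"tz": 0,"rx": 0,"ry": 0,"rz": 0},{"tx": 0.8,"ty": 0.03,"tz": 0,"rx": 0,"ry": 0,"rz": 0},{"tx": 0.8,"ty": 0.03,"tz": 0,"rx": 0,"ry": 0,"rz": 0}]'

```text
time: 18.4
tool_pos: [515.0, 102.9, 25.6]
tcp_rot: [3.141, 0.01, 0.042]
contact_force: [-12.7, -0.5, 18.0]
grip_width: 43.2
finger_force: 30.0
```

Emit:
carry_out --plan '[{"tx": 0.8,"ty": 0.03,"tz": 0,"rx": 0,"ry": 0,"rz": 0},{"tx": 0.8,"ty": 0.03,"tz": 0,"rx": 0,"ry": 0,"rz": 0},{"tx": 0.8,"ty": 0.03,"tz": 0,"rx": 0,"ry": 0,"rz": 0},{"tx": 0.8,"ty": 0.03,"tz": 0,"rx": 0,"ry": 0,"rz": 0}]'

```text
time: 18.8
tool_pos: [517.3, 103.0, 25.6]
tcp_rot: [3.141, 0.012, 0.042]
contact_force: [-14.6, -1.5, 18.5]
grip_width: 43.2
finger_force: 30.0
```

Emit:
carry_out --plan '[{"tx": 0.8,"ty": 0.03,"tz": 0.4,"rx": 0,"ry": 0,"rz": 0},{"tx": 0.8,"ty": 0.03,"tz": 0.4,"rx": 0,"ry": 0,"rz": 0},{"tx": 0.8,"ty": 0.03,"tz": 0.2,"rx": 0,"ry": 0,"rz": 0},{"tx": 0.8,"ty": 0.03,"tz": 0,"rx": 0,"ry": 0,"rz": 0},{"tx": 0.6,"ty": 0.03,"tz": 0,"rx": 0,"ry": 0,"rz": 0},{"tx": 0.6,"ty": 0.03,"tz": 0,"rx": 0,"ry": 0,"rz": 0}]'

```text
time: 19.4
tool_pos: [521.9, 103.2, 25.7]
tcp_rot: [3.141, 0.012, 0.042]
contact_force: [-10.6, -0.2, 9.0]
grip_width: 42.9
finger_force: 30.0
```

Emit:
carry_out --plan '[{"tx": 0.6,"ty": 0.03,"tz": 0,"rx": 0,"ry": 0,"rz": 0},{"tx": 0.6,"ty": 0.03,"tz": 0,"rx": 0,"ry": 0,"rz": 0},{"tx": 0.6,"ty": 0.03,"tz": 0,"rx": 0,"ry": 0,"rz": 0},{"tx": 0.6,"ty": 0.02,"tz": 0,"rx": 0,"ry": 0,"rz": 0}]'

```text
time: 19.8
tool_pos: [524.3, 103.3, 25.7]
tcp_rot: [3.141, 0.012, 0.042]
contact_force: [-11.6, -1.9, 10.1]
grip_width: 43.2
finger_force: 30.0
```

Emit:
carry_out --plan '[{"tx": 0.6,"ty": 0.02,"tz": 0.2,"rx": 0,"ry": 0,"rz": 0},{"tx": 0.6,"ty": 0.02,"tz": 0,"rx": 0,"ry": 0,"rz": 0},{"tx": 0.6,"ty": 0.02,"tz": 0,"rx": 0,"ry": 0,"rz": 0},{"tx": 0.6,"ty": 0.02,"tz": 0,"rx": 0,"ry": 0,"rz": 0},{"tx": 0.6,"ty": 0.02,"tz": 0,"rx": 0,"ry": 0,"rz": 0},{"tx": 0.6,"ty": 0.02,"tz": 0,"rx": 0,"ry": 0,"rz": 0}]'

```text
time: 20.4
tool_pos: [527.9, 103.4, 25.7]
tcp_rot: [3.141, 0.012, 0.042]
contact_force: [-9.9, -1.2, 8.7]
grip_width: 43.2
finger_force: 30.0
```

Emit:
carry_out --plan '[{"tx": 0.6,"ty": 0.02,"tz": 0,"rx": 0,"ry": 0,"rz": 0},{"tx": 0.6,"ty": 0.02,"tz": 0,"rx": 0,"ry": 0,"rz": 0},{"tx": 0.6,"ty": 0.02,"tz": 0,"rx": 0,"ry": 0,"rz": 0},{"tx": 0.6,"ty": 0.02,"tz": 0,"rx": 0,"ry": 0,"rz": 0},{"tx": 0.6,"ty": 0.02,"tz": 0,"rx": 0,"ry": 0,"rz": 0}]'

```text
time: 20.9
tool_pos: [530.9, 103.5, 25.7]
tcp_rot: [3.141, 0.012, 0.042]
contact_force: [-10.7, -0.8, 8.7]
grip_width: 43.6
finger_force: 30.0
```

Emit:
carry_out --plan '[{"tx": 0.5,"ty": 0.02,"tz": 0,"rx": 0,"ry": 0,"rz": 0},{"tx": 0.5,"ty": 0.02,"tz": 0,"rx": 0,"ry": 0,"rz": 0},{"tx": 0.5,"ty": 0.02,"tz": 0,"rx": 0,"ry": 0,"rz": 0},{"tx": 0.5,"ty": 0.02,"tz": 0,"rx": 0,"ry": 0,"rz": 0}]'

```text
time: 21.3
tool_pos: [532.2, 103.6, 25.7]
tcp_rot: [3.141, 0.013, 0.042]
contact_force: [-14.1, -0.9, 11.7]
grip_width: 43.1
finger_force: 31.6
```

Emit:
carry_out --plan '[{"tx": 0.5,"ty": 0.02,"tz": 0.1,"rx": 0,"ry": 0,"rz": 0},{"tx": 0.5,"ty": 0.02,"tz": 0.1,"rx": 0,"ry": 0,"rz": 0},{"tx": 0.5,"ty": 0.02,"tz": 0,"rx": 0,"ry": 0,"rz": 0}]'

```text
time: 21.6
tool_pos: [532.2, 103.6, 25.7]
tcp_rot: [3.141, 0.016, 0.042]
contact_force: [-18.1, -0.7, 13.9]
grip_width: 43.2
finger_force: 33.5
```

Emit:
carry_out --plan '[{"tx": 0.5,"ty": 0.02,"tz": 0.1,"rx": 0,"ry": 0,"rz": 0},{"tx": 0.5,"ty": 0.02,"tz": 0.1,"rx": 0,"ry": 0,"rz": 0},{"tx": 0.5,"ty": 0.02,"tz": 0,"rx": 0,"ry": 0,"rz": 0}]'

```text
time: 21.9
tool_pos: [532.3, 103.6, 25.7]
tcp_rot: [3.141, 0.02, 0.042]
contact_force: [-22.2, -1.4, 16.3]
grip_width: 43.3
finger_force: 35.5
```

```bash
python3 slip.py | sed -n '/now/,$p'
```

```text
now
[ 281   19   84   91 5728] ends rows 64.2 64.6 mid row 63.7
[ 240  171  163   67 9083] ends rows 185.3 183.7 mid row 204.0
[265 381 111  32 779] ends rows 383.2 384.3 mid row 409.0
21.95 [532.25771645 103.58989048  25.64715246] [-21.49551161  -2.16559386  15.41862245] [-0.29925374  3.20548139 -0.13870188]
```

The stop came about 4 mm early: the finger edge has reached the rear clip (TCP at +41 along, plus 9.5 of pad, against the clip at +51). I back off and regrip farther back.

Emit:
carry_out --plan '[{"tx": -2,"ty": -0.08,"tz": 0,"rx": 0,"ry": 0,"rz": 0},{"tx": -2,"ty": -0.08,"tz": -0.3,"rx": 0,"ry": 0,"rz": 0},{"tx": -1.5,"ty": -0.06,"tz": 0,"rx": 0,"ry": 0,"rz": 0},{"tx": 0,"ty": 0,"tz": 0,"rx": 0,"ry": 0,"rz": 0}]'

```text
time: 22.35
tool_pos: [532.4, 103.6, 25.8]
tcp_rot: [3.141, 0.007, 0.042]
contact_force: [-7.0, -0.3, 0.2]
grip_width: 43.6
finger_force: 31.8
```

Emit:
carry_out --plan '[{"tx": -1,"ty": -0.04,"tz": 0,"rx": 0,"ry": 0,"rz": 0},{"tx": -1,"ty": -0.04,"tz": 0,"rx": 0,"ry": 0,"rz": 0},{"tx": 0,"ty": 0,"tz": 0,"rx": 0,"ry": 0,"rz": 0}]'

```text
time: 22.65
tool_pos: [532.4, 103.5, 26.0]
tcp_rot: [3.142, 0.003, 0.042]
contact_force: [-2.0, 1.0, -9.4]
grip_width: 43.1
finger_force: 30.9
```

Emit:
carry_out --plan '[{"tx": 0,"ty": 0,"tz": 0,"rx": 0,"ry": 0,"rz": 0},{"tx": 0,"ty": 0,"tz": 0,"rx": 0,"ry": 0,"rz": 0},{"tx": 0,"ty": 0,"tz": 0,"rx": 0,"ry": 0,"rz": 0},{"tx": 0,"ty": 0,"tz": 0,"rx": 0,"ry": 0,"rz": 0},{"tx": 0,"ty": 0,"tz": 0,"rx": 0,"ry": 0,"rz": 0},{"tx": 0,"ty": 0,"tz": 0,"rx": 0,"ry": 0,"rz": 0}]' --gripper 0.2

```text
time: 23.25
tool_pos: [534.0, 103.5, 27.4]
tcp_rot: [3.141, -0.001, 0.042]
contact_force: [-1.4, 0.6, 0.1]
grip_width: 73.5
finger_force: 0.0
```

Emit:
carry_out --plan '[{"tx": -5,"ty": -0.2,"tz": 0,"rx": 0,"ry": 0,"rz": 0},{"tx": -10,"ty": -0.4,"tz": 0,"rx": 0,"ry": 0,"rz": 0},{"tx": -12,"ty": -0.5,"tz": 0,"rx": 0,"ry": 0,"rz": 0},{"tx": -12,"ty": -0.5,"tz": 0,"rx": 0,"ry": 0,"rz": 0},{"tx": -8,"ty": -0.3,"tz": 0,"rx": 0,"ry": 0,"rz": 0},{"tx": -3,"ty": -0.1,"tz": 0,"rx": 0,"ry": 0,"rz": 0},{"tx": 0,"ty": 0,"tz": 0,"rx": 0,"ry": 0,"rz": 0},{"tx": 0,"ty": 0,"tz": 0,"rx": 0,"ry": 0,"rz": 0}]'

```text
time: 24.05
tool_pos: [484.1, 101.6, 27.3]
tcp_rot: [3.142, -0.001, 0.042]
contact_force: [0.1, -0.2, -0.3]
grip_width: 73.7
finger_force: 0.0
```

```bash
python3 slip.py | sed -n '/now/,$p'
```

```text
now
[  232     0   179    67 10173] ends rows 23.5 22.6 mid row 29.0
[ 259  251  124   29 1050] ends rows 257.0 256.6 mid row 275.5
[268 398  44  21 205] ends rows 401.0 417.5 mid row 414.6
[329 400  42  19 186] ends rows 417.7 402.5 mid row 414.9
24.1 [484.18196733 101.56694815  27.23965672] [-0.14244596 -0.1320635  -0.53947237] [ 0.02306291 -0.01988632  0.05488064]
```

The cartridge is still level and seated. I grip at the middle and push the rest.

Emit:
carry_out --plan '[{"tx": 0,"ty": 0.2,"tz": -0.5,"rx": 0,"ry": 0,"rz": 0},{"tx": 0,"ty": 0,"tz": 0,"rx": 0,"ry": 0,"rz": 0},{"tx": 0,"ty": 0,"tz": 0,"rx": 0,"ry": 0,"rz": 0},{"tx": 0,"ty": 0,"tz": 0,"rx": 0,"ry": 0,"rz": 0},{"tx": 0,"ty": 0,"tz": 0,"rx": 0,"ry": 0,"rz": 0},{"tx": 0,"ty": 0,"tz": 0,"rx": 0,"ry": 0,"rz": 0}]' --gripper 1

```text
time: 24.7
tool_pos: [483.7, 101.7, 26.6]
tcp_rot: [3.141, -0.0, 0.042]
contact_force: [0.4, -0.8, -0.8]
grip_width: 43.4
finger_force: 30.0
```

Emit:
carry_out --plan '[{"tx": 0.6,"ty": 0.02,"tz": 0,"rx": 0,"ry": 0,"rz": 0},{"tx": 0.6,"ty": 0.02,"tz": 0.2,"rx": 0,"ry": 0,"rz": 0},{"tx": 0.6,"ty": 0.02,"tz": 0.2,"rx": 0,"ry": 0,"rz": 0},{"tx": 0.6,"ty": 0.02,"tz": 0.2,"rx": 0,"ry": 0,"rz": 0},{"tx": 0.6,"ty": 0.02,"tz": 0.2,"rx": 0,"ry": 0,"rz": 0},{"tx": 0.6,"ty": 0.02,"tz": 0,"rx": 0,"ry": 0,"rz": 0}]'

```text
time: 25.3
tool_pos: [484.5, 101.7, 26.6]
tcp_rot: [3.141, 0.006, 0.042]
contact_force: [-7.1, -1.3, 1.0]
grip_width: 43.1
finger_force: 30.0
```

Emit:
carry_out --plan '[{"tx": 0.5,"ty": 0.02,"tz": 0,"rx": 0,"ry": 0,"rz": 0},{"tx": 0.5,"ty": 0.02,"tz": 0,"rx": 0,"ry": 0,"rz": 0},{"tx": 0.5,"ty": 0.02,"tz": 0,"rx": 0,"ry": 0,"rz": 0},{"tx": 0.5,"ty": 0.02,"tz": 0,"rx": 0,"ry": 0,"rz": 0}]'

```text
time: 25.7
tool_pos: [486.5, 101.8, 26.6]
tcp_rot: [3.141, 0.006, 0.042]
contact_force: [-6.8, -1.9, -0.4]
grip_width: 43.3
finger_force: 30.0
```

Emit:
carry_out --plan '[{"tx": 0.5,"ty": 0.02,"tz": 0,"rx": 0,"ry": 0,"rz": 0},{"tx": 0.5,"ty": 0.02,"tz": 0,"rx": 0,"ry": 0,"rz": 0},{"tx": 0.5,"ty": 0.02,"tz": 0,"rx": 0,"ry": 0,"rz": 0}]'

```text
time: 26.0
tool_pos: [487.9, 101.9, 26.6]
tcp_rot: [3.141, 0.006, 0.042]
contact_force: [-8.8, -1.7, 1.5]
grip_width: 43.4
finger_force: 30.0
```

Emit:
carry_out --plan '[{"tx": 0.5,"ty": 0.02,"tz": 0,"rx": 0,"ry": 0,"rz": 0},{"tx": 0.5,"ty": 0.02,"tz": 0,"rx": 0,"ry": 0,"rz": 0},{"tx": 0.5,"ty": 0.02,"tz": 0,"rx": 0,"ry": 0,"rz": 0}]'

```text
time: 26.3
tool_pos: [487.9, 101.9, 26.6]
tcp_rot: [3.141, 0.009, 0.042]
contact_force: [-13.6, -2.4, 6.3]
grip_width: 43.2
finger_force: 30.0
```

Emit:
carry_out --plan '[{"tx": 0.5,"ty": 0.02,"tz": 0,"rx": 0,"ry": 0,"rz": 0},{"tx": 0.5,"ty": 0.02,"tz": 0,"rx": 0,"ry": 0,"rz": 0},{"tx": 0,"ty": 0,"tz": 0,"rx": 0,"ry": 0,"rz": 0}]'

```text
time: 26.6
tool_pos: [487.9, 101.8, 26.5]
tcp_rot: [3.141, 0.012, 0.042]
contact_force: [-15.7, -2.3, 8.1]
grip_width: 43.4
finger_force: 30.0
```

The cartridge came to a firm stop after 21.6 mm of travel, putting the tip at about 123.8 as expected. I relax the push, then release.

Emit:
carry_out --plan '[{"tx": 0.6,"ty": 0,"tz": 0.1,"rx": 0,"ry": 0,"rz": 0},{"tx": 0.4,"ty": 0,"tz": 0,"rx": 0,"ry": 0,"rz": 0},{"tx": 0,"ty": 0,"tz": 0,"rx": 0,"ry": 0,"rz": 0},{"tx": -1,"ty": 0,"tz": 0,"rx": 0,"ry": 0,"rz": 0},{"tx": -1,"ty": 0,"tz": 0,"rx": 0,"ry": 0,"rz": 0},{"tx": -1,"ty": 0,"tz": 0,"rx": 0,"ry": 0,"rz": 0},{"tx": 0,"ty": 0,"tz": 0,"rx": 0,"ry": 0,"rz": 0}]'

```text
time: 27.3
tool_pos: [487.9, 101.9, 26.6]
tcp_rot: [3.141, 0.007, 0.042]
contact_force: [-8.3, -2.8, 0.7]
grip_width: 43.0
finger_force: 30.0
```

```bash
python3 slip.py | sed -n '/now/,$p'
```

```text
now
[  231     0   181    66 10106] ends rows 18.1 23.2 mid row 28.0
[ 259  251  125   30 1068] ends rows 257.2 256.6 mid row 276.0
[267 395  48  24 222] ends rows 397.3 418.0 mid row 415.4
[334 398  39  21 196] ends rows 417.7 400.5 mid row 414.8
27.35 [487.92515087 101.88122836  26.61185984] [-8.34677826 -2.20498448  0.568173  ] [-0.39529099  1.37518785 -0.01062316]
```

Now relax the rest, open, rise and look.

Emit:
carry_out --plan '[{"tx": -1,"ty": -0.2,"tz": 0,"rx": 0,"ry": 0,"rz": 0},{"tx": -0.8,"ty": -0.2,"tz": 0,"rx": 0,"ry": 0,"rz": 0},{"tx": 0,"ty": 0,"tz": 0,"rx": 0,"ry": 0,"rz": 0}]'

```text
time: 27.65
tool_pos: [488.0, 101.8, 26.7]
tcp_rot: [-3.141, 0.003, 0.042]
contact_force: [-4.6, 1.0, -7.7]
grip_width: 43.3
finger_force: 30.0
```

Emit:
carry_out --plan '[{"tx": 0,"ty": 0,"tz": 0,"rx": 0,"ry": 0,"rz": 0},{"tx": 0,"ty": 0,"tz": 0,"rx": 0,"ry": 0,"rz": 0},{"tx": 0,"ty": 0,"tz": 0,"rx": 0,"ry": 0,"rz": 0},{"tx": 0,"ty": 0,"tz": 0,"rx": 0,"ry": 0,"rz": 0},{"tx": 0,"ty": 0,"tz": 0,"rx": 0,"ry": 0,"rz": 0},{"tx": 0,"ty": 0,"tz": 0,"rx": 0,"ry": 0,"rz": 0},{"tx": 0,"ty": 0,"tz": 0,"rx": 0,"ry": 0,"rz": 0}]' --gripper 0.1

```text
time: 28.35
tool_pos: [489.5, 101.7, 27.6]
tcp_rot: [3.142, -0.0, 0.042]
contact_force: [-0.2, -0.2, -0.9]
grip_width: 83.1
finger_force: 0.0
```

Emit:
carry_out --plan '[{"tx": 0,"ty": 0,"tz": 10,"rx": 0,"ry": 0,"rz": 0},{"tx": 0,"ty": 0,"tz": 20,"rx": 0,"ry": 0,"rz": 0},{"tx": 0,"ty": 0,"tz": 30,"rx": 0,"ry": 0,"rz": 0},{"tx": 0,"ty": 0,"tz": 40,"rx": 0,"ry": 0,"rz": 0},{"tx": 0,"ty": 0,"tz": 40,"rx": 0,"ry": 0,"rz": 0},{"tx": 0,"ty": 0,"tz": 20,"rx": 0,"ry": 0,"rz": 0},{"tx": 0,"ty": 0,"tz": 0,"rx": 0,"ry": 0,"rz": 0},{"tx": 0,"ty": 0,"tz": 0,"rx": 0,"ry": 0,"rz": 0},{"tx": 0,"ty": 0,"tz": 0,"rx": 0,"ry": 0,"rz": 0}]'

```text
time: 29.25
tool_pos: [488.6, 101.7, 186.5]
tcp_rot: [3.141, 0.002, 0.042]
contact_force: [-0.1, 0.5, 0.2]
grip_width: 82.6
finger_force: 0.0
```

Run:
```python
from h import *
import pickle
m=bot.camera_model("wrist");im=bot.capture("wrist")[:,:,::-1];cv2.imwrite("pics/wf.png",im);pickle.dump(m,open("wf.pkl","wb"))
cv2.imwrite("pics/wfc.png",cv2.resize(im[0:300,170:470],(600,600),interpolation=cv2.INTER_CUBIC))
o=bot.get_obs();print(o['time'],o['tool_pos'],o['contact_force'])
```

```text
29.3 [488.59657432 101.64330968 186.30173444] [ 0.34372863 -0.14946134 -0.04425041]
```

View pics/wfc.png

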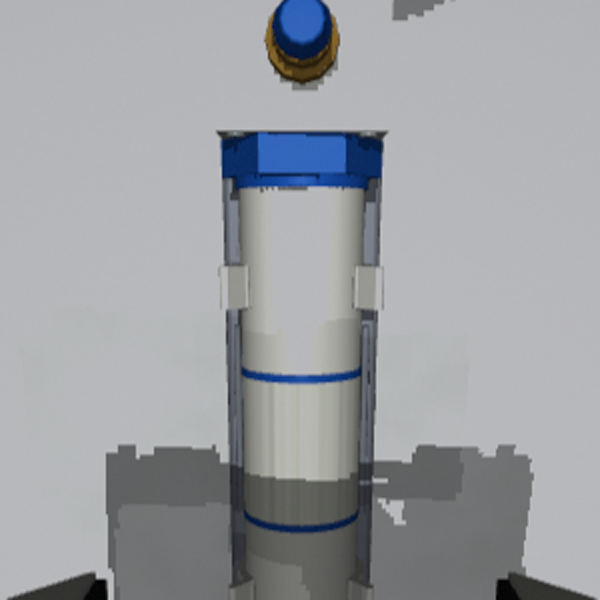

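The blue cap meets the block edge (crop row 132) with no visible gap. Both clips hold the tube symmetrically, with the lips at (235,287) and (368,287), and the gripper is clear. I hand it in.

```bash
python3 -c "
from plant import bot
print(bot.close_job())"
```

```text
the job is handed in; nothing more can be done
None
```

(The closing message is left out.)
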